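# Spring check of a tilt-mirror mount

## Task

Check the springs of the tilt-mirror mount with your fingertips, red corner first and then blue: press the red pad down until its black pointer stands at the red clip on its scale, hold it there for a good second, and let it spring back to rest; then do the same with the blue pad and the blue clip. Do not push a pointer past its clip, keep off the mirror, leave the clips as they are set, and leave the two nuts, pipe offcut and tin where they stand.

Things in the scene. Friction and masses are not known exactly. Their poses are not given: they have to be found in the camera images.
- mount: grey L-shaped steel base of the mirror mount, 12 mm thick, arms 50 mm wide, 195 mm long, screwed to the bench. Origin on the bench under the pivot; red pad along its -x, blue pad along its -y, z up. It carries a square steel tilt plate with the mirror. Two white scales, its tallest parts (85 mm), stand beside the arms 160 mm from the pivot.
- pad_red: Red round press pad, 28 mm across, on the left corner of the tilt plate, 85 mm from the pivot. Origin at the centre of its top face, 72 mm above the bench at rest; z up. Pressing straight down on it turns only tilt_red: about 4 N to start, 12 N at the end of travel; the pad sinks by 85 mm x sin(tilt_red), up to 22 mm.
- red_tip (a point): tip of the black pointer that sticks out beyond the red pad, 163 mm from the pivot along the line from the pivot through the pad; 62 mm above the bench at rest. It falls by 163 mm x sin(tilt_red), 1.9 times as far as the pad.
- red_mark (a point): centre of the red clip (10 mm high, 36 mm wide) on the upright white scale just behind the red pad's pointer; the point lies on the clip's front face beside the pointer tip. The clip stands 13 to 30 mm below the pointer's rest height. A stiff slide: leave it as set.
- tilt_red (a joint): tilt of the plate under the red pad, rad: 0 at rest against its stop, grows as the red pad is pressed, end stop at 0.26. A spring brings it back to 0 when released.
- pad_blue: Blue round press pad, 28 mm across, on the right corner of the tilt plate, 85 mm from the pivot. Origin at the centre of its top face, 72 mm above the bench at rest; z up. Pressing straight down on it turns only tilt_blue: about 4 N to start, 12 N at the end of travel; the pad sinks by 85 mm x sin(tilt_blue), up to 22 mm.
- blue_tip (a point): tip of the black pointer that sticks out beyond the blue pad, 163 mm from the pivot along the line from the pivot through the pad; 62 mm above the bench at rest. It falls by 163 mm x sin(tilt_blue), 1.9 times as far as the pad.
- blue_mark (a point): centre of the blue clip (10 mm high, 36 mm wide) on the upright white scale just behind the blue pad's pointer; the point lies on the clip's front face beside the pointer tip. The clip stands 13 to 30 mm below the pointer's rest height. A stiff slide: leave it as set.
- tilt_blue (a joint): tilt of the plate under the blue pad, rad: 0 at rest against its stop, grows as the blue pad is pressed, end stop at 0.26. A spring brings it back to 0 when released.
- mirror: round mirror in a black rim, 60 mm across and 8 mm high, on the middle of the tilt plate, its centre 62 mm from each pad's centre; not to be touched. Origin under its centre.
- nut_mid (a point): centre of a loose dark hexagon nut, 41 mm across, 19 mm high, in front of the mount; bystander
- rusty_nut_mid (a point): centre of a loose rusty hexagon nut, 34 mm across, 16 mm high, left of the mount; bystander
- offcut_mid (a point): centre of a loose rusty pipe offcut on end, 43 mm across, 54 mm high, right of the mount; bystander
- tin_mid (a point): centre of a loose orange tin, 67 mm across, 60 mm high, beyond the mount; bystander

How it is judged:
On the way, in this order (a step that is already met when the one before it is completed fails the run):
1. a finger holds the red pad down with its pointer at the red clip (within 6 mm of its centre) for 0.8 s, blue corner at rest (z of red_tip in the frame of red_mark between -0.006 and 0.006 m and value of joint tilt_blue below 0.03 rad and contact force between pad_red and the fingers above 1 N), for 0.8 s.
2. the red pad is let go and springs back to rest (value of joint tilt_red below 0.03 rad and contact force between pad_red and the fingers below 0.2 N), for 0.1 s.
3. a finger holds the blue pad down with its pointer at the blue clip (within 6 mm of its centre) for 0.8 s, red corner at rest (z of blue_tip in the frame of blue_mark between -0.006 and 0.006 m and value of joint tilt_red below 0.03 rad and contact force between pad_blue and the fingers above 1 N), for 0.8 s.
At the end, for the whole second after the job is handed in: Both corners have been pressed to their clips in turn and are back at rest (tilt under 0.03 rad), and the nuts, offcut and tin stand within 20 mm of where they stood (value of joint each of tilt_red, tilt_blue below 0.03 rad and distance of each of nut_mid, rusty_nut_mid, offcut_mid, tin_mid from where it was at the start of the episode below 0.02 m); the robot touches nothing.
It fails at once if a pointer is pushed well past its clip (more than 12 mm below the clip's centre) (z of red_tip in the frame of red_mark below -0.012 m or z of blue_tip in the frame of blue_mark below -0.012 m).
It fails at once if the mirror is touched (contact force between mirror and anything else above 0.5 N).
It fails at once if a clip is moved more than 4 mm along its scale (distance of any of red_mark, blue_mark from where it was at the start of the episode above 0.004 m).
It fails at once if the nuts, pipe offcut or tin is moved more than 20 mm or lifted (distance of any of nut_mid, rusty_nut_mid, offcut_mid, tin_mid from where it was at the start of the episode above 0.02 m).
It also fails if it takes over 58 s, if anything falls off the work surface, if the arm or the gripper's body presses on something with over 40 N, if the wrist force passes 120 N, or if a joint passes its speed limit or range.

## Robot

A 6-joint arm with a two-finger parallel gripper is mounted at the origin on the work surface; the furniture and walls round the work are solid. World frame = base frame: x ahead of the robot, y to its left, z up, the work surface at z = 0. Lengths are in m, angles in rad, forces in N, time in s.
With the tool pointing down it reaches from about 0.25 to 0.725 m from the base axis. Payload 4 kg.
Tool frame: the origin (TCP) lies between the finger pads; the fingertips stand 8 mm ahead of it and the grasp point (between the pads) lies 11 mm behind it; z points along the fingers, y is the direction in which the jaws open and shut (so a half turn about z gives the same grasp; the last joint's range is limited). The gripper opens to 85 mm and grips with 20 to 120 N. Pads are 22 mm wide; open, the fingers measure 114 mm over their backs; the gripper's body (76 mm by 85 mm) begins 54 mm behind the grasp point. The pads swing forward as they close: fully open they stand 13 mm farther back than shut.
Start: joints at [-1.224, 0.241, 0.005, 1.335, 0, 1.571], TCP at [0.17, -0.47, 0.239] pointing down, gripper open.
Joint ranges: [-2.72, 2.72], [-1.05, 1.87], [-1.09, 1.28], [-1.99, 2.15], [-1.42, 1.44], [-3.14, 3.14]. Speed limits (rad/s): [2.79, 2.79, 3.14, 3.14, 3.14, 3.14].

## Interface

Orientations are given as a unit quaternion [x, y, z, w].
In Python, from workcell import * gives the robot as it stands.
- The arm moves only by the tool send_rows, never from a script. Its argument "increments" is a list that holds one entry, the list of rows, each a list of 6 numbers: the shift along the tool's x, y, z in units of 50 mm (1.0 is 50 mm), then the turn, a rotation vector about the tool's x, y, z in units of 10 degrees (1.0 is 10 degrees). In form: [[[x, y, z, ax, ay, az], ...]]. A call has 1 to 8 rows; each row shifts and turns the commanded pose from where the row before left it, along the tool's axes as they then stand; what a row does not reach is not made up. A row lasts 1/8 s, in which the tool goes at most 62.5 mm and 10.7 degrees, less where a joint would pass 70% of its speed; a pose out of reach is approached as far as the arm can. A call with a number of a shift or a turn outside -1 to 1 is refused whole. A call with a gripper value outside its range is refused whole. "grip" is the closure, from 0 (fully open) to 1 (shut), set as the call begins (left out, the last holds). The fingers move at their own pace and stop on an object; the grip force is fixed at half the most. Time passes only in rows, so rows that do not move let the fingers close. It gives the time, the measured TCP pose, the force and the opening at its end, in the units of the state.
- get_obs(): the state, without advancing time (a new reading comes with each control period).
- camera(name): name is "scene" or "top"; returns a dict with "color" (400x640x3 uint8, red, green, blue), "z_map" (400x640 float32, m along the optical axis (not along the pixel's ray), 0 where there is no reading), "intrinsics" (3x3 intrinsics, pixels), "dist" ([k1, k2, p1, p2, k3] as OpenCV has them; the pictures are not rectified), "pose" (4x4, takes a point from camera to world coordinates). Camera axes: x right, y down, z forward; pixel columns grow to the right and rows downward; lengths in m; the calibration is good to about 2 mm. A picture is of the moment at which its call begins.
- job_done(): hands the job in, once; it reports no verdict.
The state is a dict: "clock": time; "joint_pos": joint angles; "joint_vel": joint speeds; "tau": joint torques, N m; "eef_pos": TCP position; "tool_rot": TCP orientation; "ft_force": force on the tool from outside, world axes, zero at the start; "ft_torque": the same for the moment, N m; "grip_width": finger opening in m.
Only numpy, scipy, OpenCV 4.12 (cv2) and the standard library are available. Lean on these libraries where they do the work, as an engineer would, in place of code of your own. Each camera call takes 0.05 s, during which the arm holds its last target.

## Working session

There is one attempt and no reset: what is moved stays moved. The work goes in short steps, Python scripts to look and compute and a tool call to move; the robot and the scene stay as the last step left them, time stands still between calls to the robot, and variables do not carry over. Pictures are saved under pics/ and viewed, and the job is handed in when it is done.

Besides the shell and the picture viewer there is one more tool, called after "Request:" as a command line: name --argument value ..., lists and objects as JSON in quotes. send_rows: Moves the arm, as the interface text tells. Its arguments: {"type":"object","properties":{"increments":{"type":"array"},"grip":{"type":"number"}},"required":["increments"]}

```bash
mkdir -p pics; ls
python3 - <<'E'
from workcell import *
import cv2,numpy as np
o=get_obs();print(o)
for n in("scene","top"):
    c=camera(n);cv2.imwrite(f"pics/{n}0.png",c["color"][:,:,::-1]);np.savez(f"{n}0.npz",**c)
    print(n,c["intrinsics"],c["dist"],c["pose"])
E
```

```text
pics
{'clock': 0.0, 'joint_pos': array([-1.22401583e+00,  2.41400234e-01,  3.71258075e-03,  1.33521397e+00,
       -1.43383079e-06,  1.57080215e+00]), 'joint_vel': array([-3.18784241e-05,  1.55588451e-03, -1.69423587e-03, -1.23764822e-03,
       -3.35454649e-04, -5.01831683e-04]), 'tau': array([ 5.06814995e-04, -3.72318971e+01,  2.52407956e+01,  1.67839701e-02,
       -3.74306273e-05, -1.54501478e-06]), 'eef_pos': array([ 0.16972242, -0.46964653,  0.23841488]), 'tool_rot': array([ 9.85005490e-01,  1.72519785e-01, -1.82315216e-04, -1.03674164e-03]), 'ft_force': array([ 0.8768111 , -0.74905119,  1.20478476]), 'ft_torque': array([0.00722856, 0.01120121, 0.02643492]), 'grip_width': 0.08542155884111291}
scene [[426.27638856   0.         313.82767167]
 [  0.         426.27638856 197.06430266]
 [  0.           0.           1.        ]] [-0.02648988  0.          0.          0.          0.        ] [[-0.62260158 -0.36330033  0.69309462 -0.04211043]
 [-0.78230504  0.31061773 -0.53992171  0.4826795 ]
 [-0.01913374 -0.87836752 -0.47760277  0.48841248]
 [ 0.          0.          0.          1.        ]]
top [[426.6926695    0.         325.65054445]
 [  0.         426.6926695  193.93537976]
 [  0.           0.           1.        ]] [-0.08335247  0.          0.          0.          0.        ] [[-0.09335234 -0.96870405  0.22999525  0.34431269]
 [-0.99561852  0.08957459 -0.02683556  0.04092608]
 [ 0.00539398 -0.23149269 -0.97282169  0.96746204]
 [ 0.          0.          0.          1.        ]]
```

View pics/scene0.png

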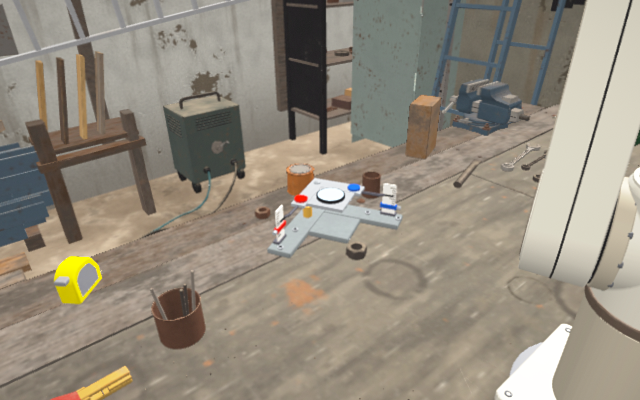

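View pics/top0.png

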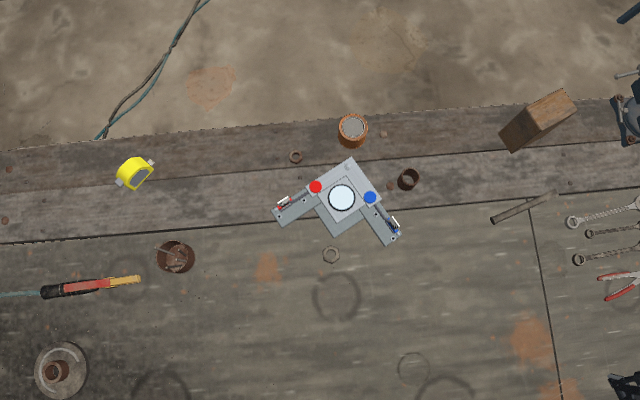

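The scene view shows the mount at about (335,215): the red pad at (301,199), the blue pad at (354,188), and the scales at (280,222) and (389,198). In the top view the red pad is at (316,187) and the blue at (370,197). Next I'll measure them.

```bash
cat > h.py <<'E'
import numpy as np,cv2
def load(n,i=0): return dict(np.load(f"{n}{i}.npz"))
def ray(c,uv):
    p=cv2.undistortPoints(np.array([[uv]],float),c["intrinsics"],c["dist"])[0,0]
    R=c["pose"][:3,:3];return c["pose"][:3,3],R@np.array([p[0],p[1],1])
def onz(c,uv,z):
    o,d=ray(c,uv);return o+d*(z-o[2])/d[2]
def dep(c,uv):
    o,d=ray(c,uv);return o+d*c["z_map"][int(round(uv[1])),int(round(uv[0]))]
def blobs(c,col,box):
    h=cv2.cvtColor(c["color"],cv2.COLOR_RGB2HSV);H,S,V=[h[...,k].astype(int) for k in range(3)]
    m=((H<6)|(H>174)) if col=="red" else (abs(H-110)<15)
    m=(m&(S>150)&(V>80)).astype(np.uint8)
    k=np.zeros_like(m);x0,y0,x1,y1=box;k[y0:y1,x0:x1]=1;m*=k
    n,l,st,ce=cv2.connectedComponentsWithStats(m)
    return [(st[i].tolist(),ce[i],l==i) for i in range(1,n) if st[i][4]>5]
E
python3 - <<'E'
from h import *
for n,box in(("top",(265,150,410,250)),("scene",(260,170,410,260))):
    c=load(n)
    for col in("red","blue"):
        for st,ce,m in blobs(c,col,box):
            print(n,col,st,ce.round(1),"z72",onz(c,ce,.072).round(4),"dep",dep(c,ce).round(4))
    x0,y0,x1,y1=box
    cv2.imwrite(f"pics/{n}crop.png",cv2.resize(c["color"][y0:y1,x0:x1,::-1],None,fx=5,fy=5,interpolation=cv2.INTER_CUBIC))
E
```

```text
top red [309, 180, 13, 13, 117] [315.1 186.2] z72 [0.5753 0.0374 0.072 ] dep [0.5757 0.0374 0.0705]
top red [277, 206, 5, 4, 11] [279.1 207.2] z72 [0.5362 0.1183 0.072 ] dep [0.5413 0.1203 0.0482]
top blue [364, 191, 12, 12, 114] [369.7 196.8] z72 [ 0.5409 -0.0777  0.072 ] dep [ 0.5404 -0.0774  0.0741]
top blue [392, 227, 6, 6, 13] [394.5 229.8] z72 [ 0.4647 -0.1219  0.072 ] dep [ 0.4692 -0.128   0.0385]
scene red [294, 195, 13, 8, 79] [300.1 198.2] z72 [0.5768 0.0361 0.072 ] dep [0.5761 0.0366 0.0724]
scene red [274, 221, 12, 11, 39] [280.7 226.3] z72 [0.5142 0.1273 0.072 ] dep [0.5477 0.106  0.047 ]
scene blue [348, 184, 12, 7, 67] [353.4 187. ] z72 [ 0.5424 -0.0801  0.072 ] dep [ 0.541  -0.0788  0.073 ]
scene blue [381, 203, 16, 7, 50] [388.3 206. ] z72 [ 0.4388 -0.0761  0.072 ] dep [ 0.4792 -0.1231  0.037 ]
```

View pics/scenecrop.png

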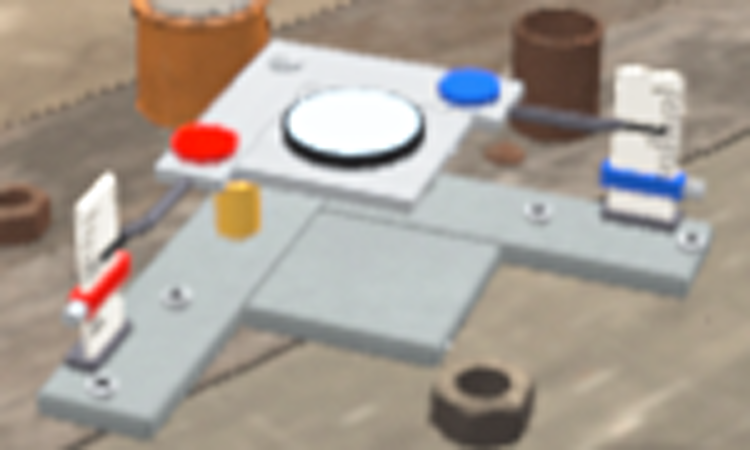

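View pics/topcrop.png

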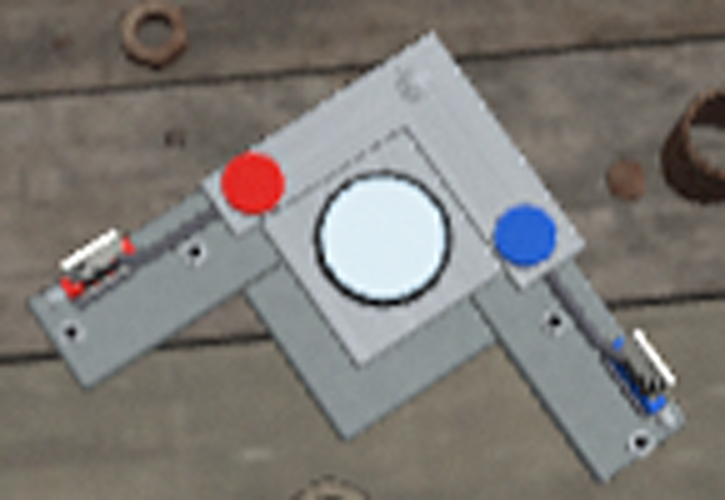

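Run:
```python
from h import *
r=np.array([.5757,.0370]);b=np.array([.5412,-.0785])
m=(r+b)/2;d=(r-b);L=np.linalg.norm(d);n=np.array([-d[1],d[0]])/L
if n[0]<0:n=-n
P=m+n*L/2;ur=(r-P)/np.linalg.norm(r-P);ub=(b-P)/np.linalg.norm(b-P)
print("sep",L,"pivot",P,"ur",ur,"ub",ub)
print("tips",P+.163*ur,P+.163*ub)
s=load("scene");t=load("top")
for col,u,w in(("red",ur,ub),("blue",ub,ur)):
    for c,box,nm in((s,(260,170,410,260),"scene"),(t,(265,150,410,250),"top")):
        bl=[x for x in blobs(c,col,box) if x[0][4]<60 and x[0][4]>10][0]
        v,x=np.nonzero(bl[2])
        pts=np.array([dep(c,(a,bb)) for a,bb in zip(x,v)])
        loc=np.c_[(pts[:,:2]-P)@u,(pts[:,:2]-P)@w,pts[:,2]]
        print(col,nm,"local along,side,z med",np.median(loc,0).round(4),"p5",np.percentile(loc,5,0).round(4),"p95",np.percentile(loc,95,0).round(4))
        # ray centroid at plane side = candidates
        o,dd=ray(c,bl[1])
        for k in (-.01,-.005,0,.005,.01):
            q=(k-(o[:2]-P)@w)/(dd[:2]@w);X=o+q*dd
            print("   side",k,"along",((X[:2]-P)@u).round(4),"z",X[2].round(4))
# tip pixels projected
for nm,c in(("scene",s),("top",t)):
    T=np.linalg.inv(c["pose"])
    for X in(np.r_[P+.163*ur,.062],np.r_[P+.163*ub,.062]):
        print(nm,cv2.projectPoints(X[None],cv2.Rodrigues(T[:3,:3])[0],T[:3,3],c["intrinsics"],c["dist"])[0].ravel())
for nm,box in(("r",(268,200,308,240)),("b",(365,175,405,215))):
    x0,y0,x1,y1=box
    cv2.imwrite(f"pics/z{nm}.png",cv2.resize(s["color"][y0:y1,x0:x1,::-1],None,fx=14,fy=14,interpolation=cv2.INTER_NEAREST))
```

```text
sep 0.12054252361718663 pivot [ 0.6162 -0.038 ] ur [-0.47514891  0.8799054 ] ub [-0.8799054  -0.47514891]
tips [0.53875073 0.10542458] [ 0.47277542 -0.11544927]
red scene local along,side,z med [ 0.1587 -0.0076  0.0475] p5 [ 0.1376 -0.0178  0.0379] p95 [ 0.1746 -0.0063  0.0497]
   side -0.01 along 0.1558 z 0.0445
   side -0.005 along 0.1648 z 0.051
   side 0 along 0.1738 z 0.0575
   side 0.005 along 0.1828 z 0.064
   side 0.01 along 0.1918 z 0.0705
red top local along,side,z med [ 0.1755 -0.0097  0.0474] p5 [ 0.1708 -0.0135  0.0307] p95 [ 0.1776 -0.0063  0.0574]
   side -0.01 along 0.1748 z 0.0451
   side -0.005 along 0.1754 z 0.0669
   side 0 along 0.176 z 0.0887
   side 0.005 along 0.1765 z 0.1104
   side 0.01 along 0.1771 z 0.1322
blue scene local along,side,z med [ 0.1607 -0.0092  0.0375] p5 [ 0.1454 -0.0126  0.034 ] p95 [ 0.1757 -0.0074  0.0397]
   side -0.01 along 0.1609 z 0.0369
   side -0.005 along 0.162 z 0.0397
   side 0 along 0.1631 z 0.0426
   side 0.005 along 0.1642 z 0.0455
   side 0.01 along 0.1653 z 0.0484
blue top local along,side,z med [ 0.1736 -0.0081  0.0375] p5 [ 0.1655 -0.0141  0.0336] p95 [ 0.1764 -0.0055  0.0511]
   side -0.01 along 0.172 z 0.0357
   side -0.005 along 0.1727 z 0.058
   side 0 along 0.1734 z 0.0803
   side 0.005 along 0.1741 z 0.1027
   side 0.01 along 0.1748 z 0.125
scene [283.1203345  221.44681188]
scene [388.80026317 197.88354044]
top [285.3848859  206.41057445]
top [390.2553315  227.05283552]
```

View pics/zr.png

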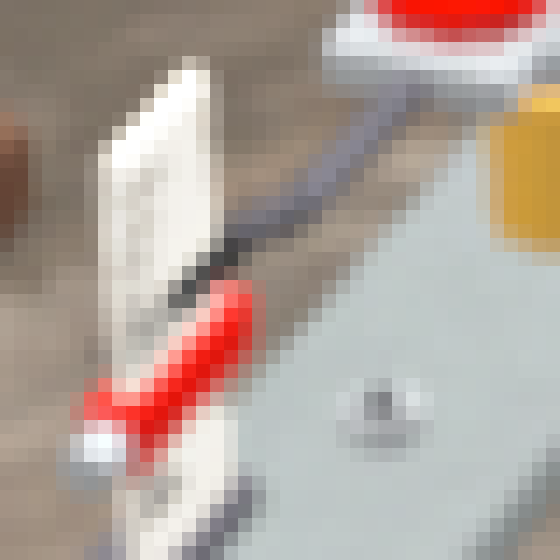

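View pics/zb.png

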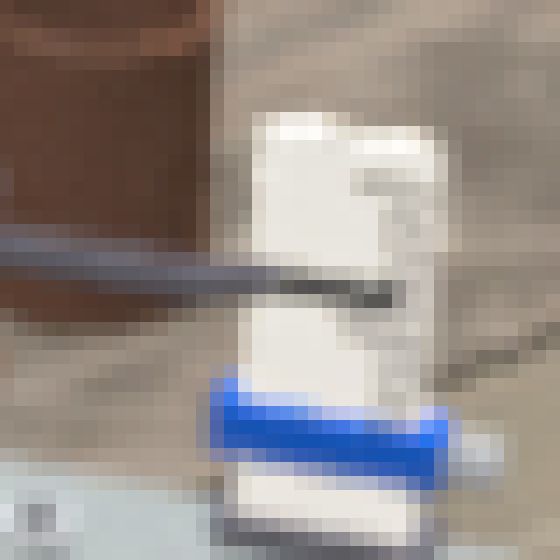

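Run:
```python
from h import *
s=load("scene");t=load("top")
def frame(r,b):
    m=(r+b)/2;d=(r-b);L=np.linalg.norm(d);n=np.array([-d[1],d[0]])/L;n=n*np.sign(n[0])
    P=m+n*.0601;ur=(r-P);ub=(b-P);return P,ur/np.linalg.norm(ur),ub/np.linalg.norm(ub)
def proj(c,X):
    T=np.linalg.inv(c["pose"]);return cv2.projectPoints(np.array(X,float)[None],cv2.Rodrigues(T[:3,:3])[0],T[:3,3],c["intrinsics"],c["dist"])[0].ravel().round(1)
for nm,c,r,b,obs in(("scene",s,(.5768,.0361),(.5424,-.0801),{"red":(280.9,221.4),"blue":(392.4,195.8)}),("top",t,(.5753,.0374),(.5409,-.0777),{})):
    P,ur,ub=frame(np.array(r),np.array(b))
    print(nm,"P",P.round(4),np.degrees(np.arctan2(ur[1],ur[0])).round(2))
    for col,u,w in(("red",ur,ub),("blue",ub,ur)):
        for side in(-.004,0,.004): print(col,"side",side,"tip 155,163,170",[proj(c,np.r_[P+a*u+side*w,.062]).tolist() for a in(.155,.163,.17)])
        if col in obs: print("  obs",obs[col],"depth pt",dep(c,obs[col]).round(4))
        bl=[x for x in blobs(c,col,(260,150,410,260)) if 10<x[0][4]<60][0]
        o,dd=ray(c,bl[1])
        for k in(-.012,-.01,-.008,-.006,-.004):
            q=(k-(o[:2]-P)@w)/(dd[:2]@w);X=o+q*dd
            print("   clip side",k,"along",((X[:2]-P)@u).round(4),"z",X[2].round(4))
x0,y0,x1,y1=270,190,295,220
cv2.imwrite("pics/tzr.png",cv2.resize(t["color"][195:220,268:308,::-1],None,fx=14,fy=14,interpolation=0))
cv2.imwrite("pics/tzb.png",cv2.resize(t["color"][210:245,375:410,::-1],None,fx=14,fy=14,interpolation=0))
```

```text
scene P [ 0.6172 -0.0391] 118.28
red side -0.004 tip 155,163,170 [[283.2, 218.6], [281.3, 220.6], [279.6, 222.4]]
red side 0 tip 155,163,170 [[285.0, 219.0], [283.1, 221.0], [281.5, 222.8]]
red side 0.004 tip 155,163,170 [[286.9, 219.4], [285.0, 221.4], [283.4, 223.2]]
  obs (280.9, 221.4) depth pt [0.5388 0.1104 0.0641]
   clip side -0.012 along 0.1548 z 0.0427
   clip side -0.01 along 0.1584 z 0.0453
   clip side -0.008 along 0.162 z 0.0479
   clip side -0.006 along 0.1657 z 0.0506
   clip side -0.004 along 0.1693 z 0.0532
blue side -0.004 tip 155,163,170 [[385.6, 195.8], [389.4, 196.5], [392.7, 197.0]]
blue side 0 tip 155,163,170 [[385.1, 196.7], [388.9, 197.3], [392.2, 197.9]]
blue side 0.004 tip 155,163,170 [[384.6, 197.5], [388.4, 198.2], [391.7, 198.8]]
  obs (392.4, 195.8) depth pt [ 0.4707 -0.1239  0.0648]
   clip side -0.012 along 0.1607 z 0.035
   clip side -0.01 along 0.1611 z 0.0362
   clip side -0.008 along 0.1616 z 0.0373
   clip side -0.006 along 0.162 z 0.0385
   clip side -0.004 along 0.1624 z 0.0397
top P [ 0.6157 -0.0374] 118.38
red side -0.004 tip 155,163,170 [[2
[... 155 characters left out ...]
289.2, 206.2], [286.1, 208.2], [283.4, 209.9]]
   clip side -0.012 along 0.1738 z 0.0367
   clip side -0.01 along 0.174 z 0.0454
   clip side -0.008 along 0.1743 z 0.0541
   clip side -0.006 along 0.1745 z 0.0628
   clip side -0.004 along 0.1747 z 0.0716
blue side -0.004 tip 155,163,170 [[389.3, 223.3], [391.5, 226.3], [393.4, 229.0]]
blue side 0 tip 155,163,170 [[387.8, 224.3], [390.0, 227.3], [391.9, 230.0]]
blue side 0.004 tip 155,163,170 [[386.3, 225.3], [388.5, 228.4], [390.3, 231.0]]
   clip side -0.012 along 0.1717 z 0.0303
   clip side -0.01 along 0.172 z 0.0392
   clip side -0.008 along 0.1722 z 0.0481
   clip side -0.006 along 0.1725 z 0.057
   clip side -0.004 along 0.1728 z 0.066
```

View pics/tzr.png

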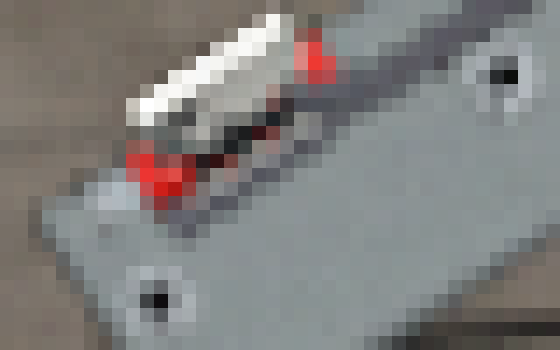

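View pics/tzb.png

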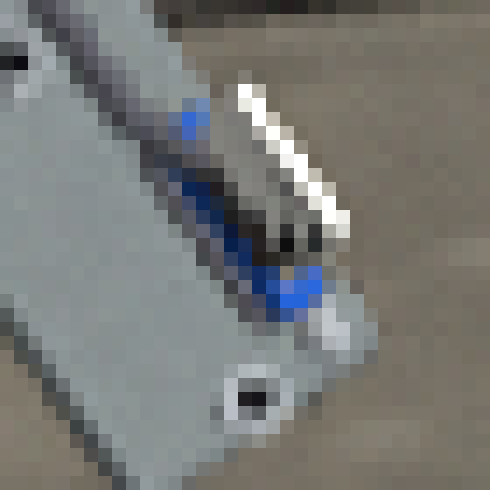

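```bash
cat >> h.py <<'E'
from scipy.spatial.transform import Rotation as Ro
def delta(o,X,Rt=None):
    R=Ro.from_quat(o["tool_rot"]);R0=Ro.from_quat([.985,.1725,0,0])
    print("units",(R.inv().apply(np.array(X)-o["eef_pos"])/.05).round(3),"turn",np.degrees((R.inv()*R0).as_rotvec()).round(2)/10)
E
python3 - <<'E'
from workcell import *
from h import *
o=get_obs();delta(o,[.5757,.037,.239]);delta(o,[.5757,.037,.13])
E
```

```text
units [ 1.108e+01 -6.772e+00  3.000e-03] turn [-0.011 -0.     0.   ]
units [11.08  -6.767  2.183] turn [-0.011 -0.     0.   ]
```

Request:
send_rows --increments '[[[0.79,-0.484,0,0,0,0],[0.79,-0.484,0,0,0,0],[0.79,-0.484,0,0,0,0],[0.79,-0.484,0,0,0,0],[0.79,-0.484,0,0,0,0],[0.79,-0.484,0,0,0,0],[0.79,-0.484,0,0,0,0]]]' --grip 1

```text
clock: 0.98
eef_pos: [0.373, -0.2155, 0.239]
tool_rot: [0.985, 0.172, -0.0, -0.0]
ft_force: [-0.2, -0.2, 0.5]
grip_width: 0.0002
```

Request:
send_rows --increments '[[[0.79,-0.484,0,0,0,0],[0.79,-0.484,0,0,0,0],[0.79,-0.484,0,0,0,0],[0.79,-0.484,0,0,0,0],[0.79,-0.484,0,0,0,0],[0.79,-0.484,0,0,0,0],[0.79,-0.484,0,0,0,0],[0,0,0,0,0,0]]]'

```text
clock: 1.98
eef_pos: [0.5759, 0.0389, 0.2378]
tool_rot: [0.985, 0.175, -0.001, -0.0]
ft_force: [-0.5, -0.1, 0.2]
grip_width: 0.0002
```

Run:
```python
from workcell import *
from h import *
o=get_obs();print(o["clock"],o["eef_pos"],o["ft_force"],o["grip_width"]);delta(o,[.5757,.037,.13]);delta(o,[.5757,.037,.09])
c=camera("scene");cv2.imwrite("pics/s1.png",c["color"][:,:,::-1])
```

```text
1.975 [0.57588263 0.03889273 0.23780332] [-0.45008492 -0.08170669  0.22319075] 0.0001505164524001113
units [-0.014  0.036  2.156] turn [-0.004  0.007  0.024]
units [-0.013  0.037  2.956] turn [-0.004  0.007  0.024]
```

View pics/s1.png

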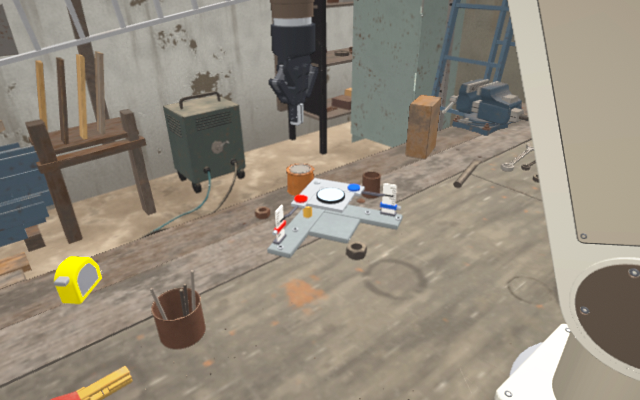

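The closed fingers, tip at (297,122), hang above the red pad at (301,199). Both scales are in full view.

Request:
send_rows --increments '[[[0,0.03,0.7,0,0,0],[0,0,0.7,0,0,0],[0,0,0.6,0,0,0],[0,0,0.5,0,0,0],[0,0,0.3,0,0,0],[0,0,0.1,0,0,0],[0,0,0,0,0,0]]]'

```text
clock: 2.9
eef_pos: [0.5756, 0.0346, 0.0948]
tool_rot: [0.985, 0.172, 0.0, 0.0]
ft_force: [-0.1, 0.2, 0.0]
grip_width: -0.0003
```

Run:
```python
from workcell import *
from h import *
o=get_obs();print(o["clock"],o["eef_pos"],o["ft_force"],o["grip_width"]);delta(o,[.5757,.037,.08])
c=camera("scene");np.savez("scene1.npz",**c);cv2.imwrite("pics/s2.png",cv2.resize(c["color"][150:260,240:410,::-1],None,fx=4.5,fy=4.5,interpolation=2))
```

```text
2.9 [0.5755579  0.03463244 0.09480332] [-0.06670257  0.21900338  0.03712273] -0.0002513752505505321
units [ 0.019 -0.044  0.296] turn [ 0.001 -0.003 -0.002]
```

View pics/s2.png

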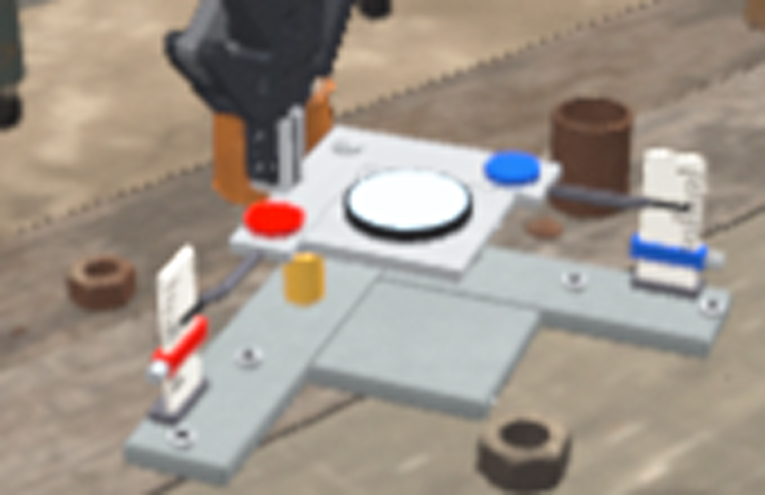

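The fingertips are just above the red pad and centred on it. I'll go down in small steps, watching the force.

Request:
send_rows --increments '[[[0,-0.02,0.1,0,0,0],[0,0,0.1,0,0,0],[0,0,0.04,0,0,0],[0,0,0,0,0,0]]]'

```text
clock: 3.45
eef_pos: [0.5748, 0.0359, 0.082]
tool_rot: [0.985, 0.173, -0.0, -0.0]
ft_force: [0.8, 0.5, 0.4]
grip_width: 0.0001
```

Request:
send_rows --increments '[[[0,0,0.03,0,0,0],[0,0,0,0,0,0]]]'

```text
clock: 3.7
eef_pos: [0.575, 0.0359, 0.0808]
tool_rot: [0.985, 0.173, -0.0, 0.0]
ft_force: [-0.6, -0.0, 0.4]
grip_width: -0.0
```

Request:
send_rows --increments '[[[0,0,0.03,0,0,0],[0,0,0,0,0,0]]]'

```text
clock: 3.95
eef_pos: [0.5753, 0.0359, 0.0797]
tool_rot: [0.985, 0.173, 0.0, 0.0]
ft_force: [-1.0, 0.0, 2.0]
grip_width: 0.0
```

Request:
send_rows --increments '[[[0,0,0.03,0,0,0],[0,0,0,0,0,0]]]'

```text
clock: 4.2
eef_pos: [0.5753, 0.036, 0.0783]
tool_rot: [0.985, 0.173, 0.0, -0.0]
ft_force: [-1.1, 1.0, 4.7]
grip_width: -0.0003
```

Contact is at TCP z of about 0.0795, as predicted. I'll press further, stopping short of the target, and check the image.

Request:
send_rows --increments '[[[0,0,0.03,0,0,0],[0,0,0.03,0,0,0],[0,0,0.03,0,0,0],[0,0,0,0,0,0]]]'

```text
clock: 4.7
eef_pos: [0.5753, 0.0363, 0.0739]
tool_rot: [0.985, 0.173, 0.0, -0.0]
ft_force: [-1.9, 1.7, 5.8]
grip_width: -0.0001
```

```bash
cat > look.py <<'E'
import sys
from workcell import *
from h import *
i=sys.argv[1];bx=[int(v) for v in sys.argv[2:6]]
c=camera("scene");np.savez(f"scene{i}.npz",**c)
o=get_obs();print(o["clock"],o["eef_pos"].round(4),o["ft_force"].round(2))
x0,y0,x1,y1=bx;f=700/max(x1-x0,1)*1.0;f=min(f,560/(y1-y0))
cv2.imwrite(f"pics/l{i}.png",cv2.resize(c["color"][y0:y1,x0:x1,::-1],None,fx=f,fy=f,interpolation=0))
print("zoom",f)
E
python3 look.py 3 266 185 316 235
```

```text
4.75 [0.5752 0.0363 0.0739] [-2.77  0.99  5.69]
zoom 11.2
```

View pics/l3.png

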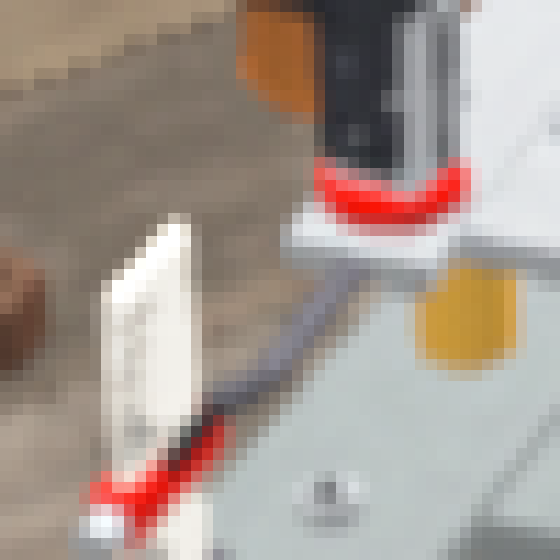

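The pointer tip at about (281.6,225.6) has come to the upper edge of the red clip, a drop of about 11 mm against about 15 needed. I'll go 2 mm further.

Request:
send_rows --increments '[[[0,0,0.02,0,0,0],[0,0,0.02,0,0,0],[0,0,0,0,0,0]]]'

```text
clock: 5.12
eef_pos: [0.5753, 0.0364, 0.072]
tool_rot: [0.985, 0.173, 0.001, -0.0]
ft_force: [-2.1, 1.4, 7.1]
grip_width: -0.0002
```

```bash
python3 look.py 4 266 185 316 235
python3 - <<'E'
from h import *
# predicted pixels of tip vs drop and clip centre, scene frame
s=load("scene");P=np.array([.6172,-.0391]);a=np.radians(118.28);u=np.array([np.cos(a),np.sin(a)]);w=np.array([np.cos(a+np.pi/2),np.sin(a+np.pi/2)])
T=np.linalg.inv(s["pose"])
for d in(0,8,11,13,15,17,19,21):
    X=np.r_[P+np.sqrt(.163**2-(d/1e3)**2)*u,.062-d/1e3];print(d,cv2.projectPoints(X[None],cv2.Rodrigues(T[:3,:3])[0],T[:3,3],s["intrinsics"],s["dist"])[0].ravel().round(1))
# measure dark pixels near tip
for i in(0,3,4):
    c=load("scene",i);g=c["color"].max(2).astype(int);v,x=np.nonzero(g[212:236,276:290]<95);print(i,sorted(zip((v+212).tolist(),(x+276).tolist()))[-8:])
E
```

```text
5.175 [0.5753 0.0364 0.0721] [-0.8   1.09  6.2 ]
zoom 11.2
0 [283.2 221. ]
8 [283.4 224.5]
11 [283.6 225.8]
13 [283.7 226.6]
15 [283.8 227.5]
17 [283.9 228.3]
19 [284.  229.1]
21 [284.1 229.9]
0 [(217, 284), (217, 285), (218, 283), (218, 284), (219, 282), (219, 283), (220, 281)]
3 [(220, 288), (221, 285), (221, 286), (222, 284), (223, 283), (224, 282), (225, 282)]
4 [(222, 286), (222, 287), (223, 284), (223, 285), (224, 284), (225, 283), (226, 282), (227, 281)]
```

View pics/l4.png

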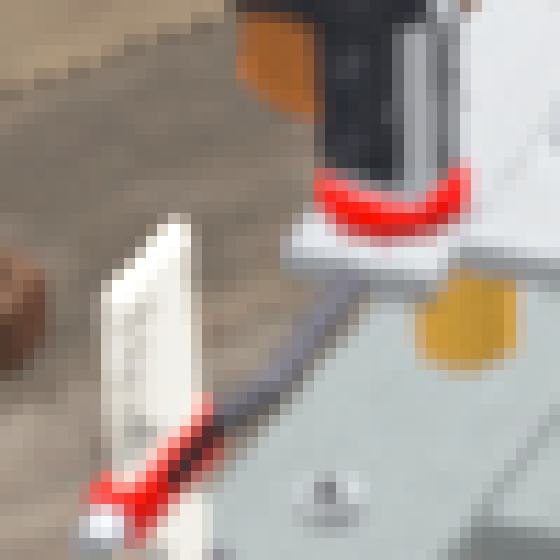

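The black tip now lies across the middle of the red clip at (281.5,227), with red visible above and below it. I'll hold it there.

Request:
send_rows --increments '[[[0,0,0,0,0,0],[0,0,0,0,0,0],[0,0,0,0,0,0],[0,0,0,0,0,0],[0,0,0,0,0,0],[0,0,0,0,0,0],[0,0,0,0,0,0],[0,0,0,0,0,0]]]'

```text
clock: 6.18
eef_pos: [0.5753, 0.0364, 0.0721]
tool_rot: [0.985, 0.173, 0.001, -0.0]
ft_force: [-2.0, 2.6, 7.1]
grip_width: 0.0002
```

Run:
```python
from h import *
# finer: tip vs clip in image: column-wise profile through the clip, before/after
for i in(0,4):
    c=load("scene",i)
    for x in range(278,287):
        print(i,x,[tuple(int(k) for k in c["color"][y,x]) for y in range(218,232)])
```

```text
0 278 [(220, 217, 208), (227, 224, 216), (227, 224, 216), (218, 213, 205), (187, 184, 177), (172, 169, 163), (184, 183, 176), (208, 201, 194), (233, 214, 205), (250, 172, 164), (254, 94, 85), (247, 32, 22), (220, 25, 20), (205, 52, 49)]
0 279 [(240, 237, 231), (241, 238, 232), (224, 219, 210), (189, 185, 178), (179, 176, 170), (186, 184, 177), (211, 200, 193), (243, 210, 200), (252, 167, 157), (252, 92, 84), (247, 38, 29), (228, 22, 13), (214, 37, 30), (215, 96, 90)]
0 280 [(245, 243, 237), (229, 226, 217), (158, 154, 149), (111, 109, 107), (163, 161, 156), (224, 214, 205), (247, 205, 195), (255, 155, 145), (254, 91, 82), (246, 39, 29), (228, 21, 10), (217, 44, 38), (215, 105, 99), (225, 183, 174)]
0 281 [(230, 227, 218), (154, 153, 147), (80, 81, 81), (107, 107, 104), (201, 188, 181), (250, 211, 202), (255, 149, 140), (254, 76, 66), (244, 34, 23), (228, 22, 14), (223, 52, 47), (228, 130, 123), (232, 201, 191), (239, 235, 229)]
0 282 [(155, 153, 148), (81, 80, 79), (114, 101, 98), (201, 178, 171), (249, 203, 193), (255, 151, 142), (254, 74, 65), (242, 29, 18), (225, 22, 13), (221, 48
[... 2439 characters left out ...]
(164, 155, 143), (166, 152, 140), (207, 148, 139), (222, 125, 123), (156, 76, 76), (88, 47, 49), (88, 44, 45), (139, 54, 50), (173, 95, 87), (173, 137, 128), (176, 169, 161), (200, 201, 197), (218, 220, 215), (219, 220, 214)]
4 285 [(153, 142, 129), (144, 133, 123), (143, 124, 122), (132, 107, 113), (85, 75, 81), (75, 56, 55), (126, 66, 61), (164, 97, 89), (164, 130, 121), (163, 156, 148), (175, 178, 173), (183, 191, 189), (188, 197, 196), (187, 196, 195)]
4 286 [(153, 140, 127), (143, 133, 125), (129, 125, 127), (110, 109, 117), (90, 89, 93), (108, 97, 91), (143, 116, 105), (156, 133, 122), (162, 159, 152), (174, 180, 178), (183, 190, 189), (186, 195, 194), (184, 193, 192), (185, 194, 193)]
```

Run:
```python
from h import *
P=np.array([.6157,-.0374]);a=np.radians(118.38);u=np.array([np.cos(a),np.sin(a)]);w=np.array([np.cos(a+np.pi/2),np.sin(a+np.pi/2)])
t=load("top");
def loc(X,U=u,W=w,P=P): return np.r_[(X[:2]-P)@U,(X[:2]-P)@W,X[2]].round(4)
# top: pointer dark axis pixels (zoom coords/14+offset)
for q in((290,101),(240,138),(210,158)): print("ptr top",loc(onz(t,(268+q[0]/14-.5,195+q[1]/14-.5),.062)))
for q in((325,75),(170,198),(235,165)): print("clip front top edge",loc(onz(t,(268+q[0]/14-.5,195+q[1]/14-.5),.051)))
for q in((185,180),(200,195),(215,215),(240,240),(270,255)): print("blue? ",loc(onz(t,(375+q[0]/14-.5,210+q[1]/14-.5),.04),w,u))
for q in((215,180),(235,215),(275,255)): print("blue ptr ",loc(onz(t,(375+q[0]/14-.5,210+q[1]/14-.5),.062),w,u))
P2=np.array([.6172,-.0391])
for i in(0,4):
    c=load("scene",i);g=c["color"].astype(int)
    for nm,m in(("dark",(g.max(2)<100)),("red",(g[...,0]>200)&(g[...,1]<60))):
        v,x=np.nonzero(m[212:234,276:287]);p=np.array([loc(dep(c,(xx+276,vv+212)),P=P2) for vv,xx in zip(v,x)])
        print(i,nm);print(p)
```

```text
ptr top [ 0.1515 -0.0056  0.062 ]
ptr top [ 0.1611 -0.0049  0.062 ]
ptr top [ 0.1667 -0.0048  0.062 ]
clip front top edge [ 0.1441 -0.0086  0.051 ]
clip front top edge [ 0.175  -0.0054  0.051 ]
clip front top edge [ 0.1637 -0.0042  0.051 ]
blue?  [ 0.1503 -0.007   0.04  ]
blue?  [ 0.1535 -0.0076  0.04  ]
blue?  [ 0.1574 -0.0077  0.04  ]
blue?  [ 0.1629 -0.0086  0.04  ]
blue?  [ 0.1674 -0.0112  0.04  ]
blue ptr  [ 0.1541 -0.006   0.062 ]
blue ptr  [ 0.1602 -0.0054  0.062 ]
blue ptr  [ 0.1687 -0.0069  0.062 ]
0 dark
[[ 0.1539 -0.0029  0.0652]
 [ 0.1512 -0.0022  0.0639]
 [ 0.1583 -0.0028  0.0655]
 [ 0.1558 -0.002   0.0642]
 [ 0.1592 -0.0046  0.0633]
 [ 0.1598 -0.0022  0.0642]
 [ 0.1624 -0.0052  0.0628]]
0 red
[[ 0.147  -0.0073  0.0489]
 [ 0.1427 -0.0074  0.0464]
 [ 0.1483 -0.0067  0.0475]
 [ 0.145  -0.0063  0.0457]
 [ 0.1493 -0.0086  0.0454]
 [ 0.1489 -0.0066  0.0456]
 [ 0.1582 -0.006   0.0489]
 [ 0.1522 -0.0071  0.0451]
 [ 0.1473 -0.0075  0.0421]
 [ 0.1602 -0.0073  0.0475]
 [ 0.1549 -0.008   0.0442]
 [ 0.1519 -0.0074  0.0425]
 [ 0.1645 -0.0072  0.0478]
 [ 0.162  -0.0064  0.0465]
 [ 0.1575 -0.0067  0.0437]
 [ 0.1684 -0.0074  0.0478]
 [ 0.162  -0.0088  0.0436]
 [ 0.1622 -0.0064  0.0443]
 [ 0.1775 -0.0067  0.0511]
 [ 0.1722 -0.0075  0.0478]
 [ 0.1724 -0.0053  0.0484]
 [ 0.1667 -0.0063  0.0448]
 [ 0.1736 -0.0069  0.0465]
 [ 0.1709 -0.0063  0.045 ]
 [ 0.1756 -0.0059  0.0457]]
4 dark
[[ 0.1511 -0.0029  0.0523]
 [ 0.151  -0.0008  0.0527]
 [ 0.1543 -0.0035  0.0518]
 [ 0.1517 -0.0027  0.0504]
 [ 0.1546 -0.0035  0.0497]
 [ 0.161  -0.0023  0.0514]
 [ 0.1653 -0.0023  0.0517]
 [ 0.1662 -0.0041  0.0495]]
4 red
[[ 0.1682 -0.0052  0.0504]
 [ 0.1659 -0.0088  0.0459]
 [ 0.1748 -0.0083  0.0491]
 [ 0.1725 -0.0074  0.048 ]
 [ 0.1697 -0.0068  0.0464]
 [ 0.1653 -0.0071  0.0437]
 [ 0.1737 -0.0069  0.0466]
 [ 0.1716 -0.0059  0.0455]
 [ 0.1759 -0.0057  0.0459]]
```

Depth puts the tip about 3–4 mm above the clip centre. That is within tolerance but a bit high, so I'll press about 1.3 mm more and hold again.

Request:
send_rows --increments '[[[0,0,0.026,0,0,0],[0,0,0,0,0,0],[0,0,0,0,0,0],[0,0,0,0,0,0],[0,0,0,0,0,0],[0,0,0,0,0,0],[0,0,0,0,0,0],[0,0,0,0,0,0]]]'

```text
clock: 7.18
eef_pos: [0.5753, 0.0364, 0.0709]
tool_rot: [0.985, 0.173, 0.001, -0.0]
ft_force: [-1.1, 2.1, 7.5]
grip_width: -0.0001
```

Request:
send_rows --increments '[[[0,0,0,0,0,0],[0,0,0,0,0,0],[0,0,0,0,0,0]]]'

```text
clock: 7.55
eef_pos: [0.5753, 0.0364, 0.0709]
tool_rot: [0.985, 0.173, 0.001, -0.0]
ft_force: [-1.5, 1.3, 7.9]
grip_width: 0.0002
```

```bash
python3 look.py 5 266 185 316 235
python3 - <<'E'
from h import *
P2=np.array([.6172,-.0391]);a=np.radians(118.28);u=np.array([np.cos(a),np.sin(a)]);w=np.array([np.cos(a+np.pi/2),np.sin(a+np.pi/2)])
for i in(0,3,4,5):
    c=load("scene",i);g=c["color"].astype(int)
    v,x=np.nonzero((g.max(2)<120)[212:234,276:287]);p=np.array([dep(c,(xx+276,vv+212)) for vv,xx in zip(v,x)])
    l=np.c_[(p[:,:2]-P2)@u,p[:,2]];l=l[(l[:,0]>.15)&(l[:,0]<.17)];print(i,len(l),np.median(l,0))
E
```

```text
7.6 [0.5753 0.0364 0.0709] [-1.71  2.43  7.91]
zoom 11.2
0 13 [0.15833602 0.06422812]
3 10 [0.15887949 0.05471669]
4 12 [0.15652428 0.05090486]
5 12 [0.15850574 0.04829461]
```

View pics/l5.png

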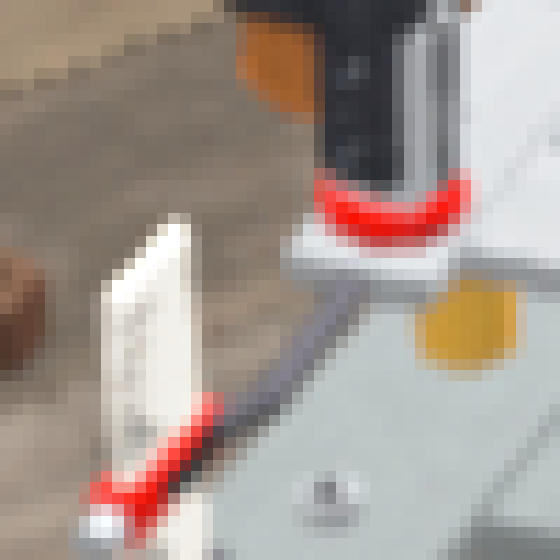

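The tip has dropped 15.9 mm and lies at the clip's level. It was held 1.2 s here and 1 s at the earlier depth. Now I'll release.

Request:
send_rows --increments '[[[0,0,-0.1,0,0,0],[0,0,-0.15,0,0,0],[0,0,-0.25,0,0,0],[0,0,-0.4,0,0,0],[0,0,-0.3,0,0,0],[0,0,0,0,0,0],[0,0,0,0,0,0]]]'

```text
clock: 8.48
eef_pos: [0.5746, 0.0358, 0.1295]
tool_rot: [0.985, 0.173, -0.0, -0.0]
ft_force: [-1.0, -0.7, -1.1]
grip_width: -0.0002
```

```bash
python3 look.py 6 250 165 410 260
python3 - <<'E'
from h import *
from workcell import *
delta(get_obs(),[.541,-.078,.13])
c=load("scene",6)
for col in("red","blue"):
    for st,ce,m in blobs(c,col,(260,170,410,260)): print(col,st,ce.round(1),dep(c,ce).round(4))
E
```

```text
8.525 [0.5744 0.0358 0.1292] [-0.61  0.03  0.3 ]
zoom 4.375
units [-1.402  1.914 -0.015] turn [-0.003  0.009 -0.   ]
red [294, 195, 13, 8, 79] [300.1 198.2] [0.5762 0.0366 0.0724]
red [274, 221, 12, 11, 39] [280.7 226.3] [0.5464 0.1068 0.0479]
blue [348, 184, 12, 7, 67] [353.4 187. ] [ 0.5395 -0.0773  0.0741]
blue [381, 203, 16, 7, 50] [388.3 206. ] [ 0.4794 -0.1233  0.0368]
```

View pics/l6.png

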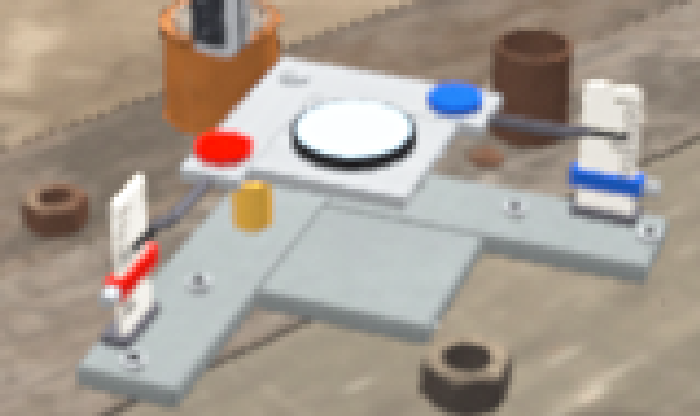

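The red pad is back at (300.1,198.2), exactly its starting pixel, and the clips are unmoved. Now the blue pad, at (353.4,187).

Request:
send_rows --increments '[[[-0.35,0.48,0,0,0,0],[-0.35,0.48,0,0,0,0],[-0.35,0.48,0,0,0,0],[-0.35,0.47,0,0,0,0],[0,0,0,0,0,0],[0,0,0.4,0,0,0],[0,0,0.3,0,0,0],[0,0,0,0,0,0]]]'

```text
clock: 9.52
eef_pos: [0.5403, -0.0769, 0.0931]
tool_rot: [0.985, 0.173, -0.002, -0.001]
ft_force: [0.7, 0.2, 0.5]
grip_width: -0.0
```

```bash
python3 look.py 7 310 150 410 225
python3 - <<'E'
from h import *
from workcell import *
delta(get_obs(),[.541,-.078,.08])
E
```

```text
9.575 [ 0.5411 -0.0771  0.0941] [ 0.01 -0.39 -0.99]
zoom 7.0
units [-0.007  0.017  0.283] turn [-0.007  0.011  0.005]
```

View pics/l7.png

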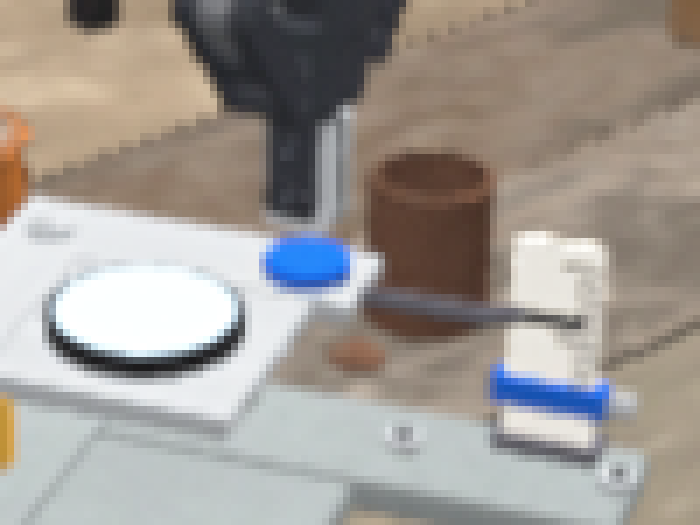

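The fingers are over the blue pad at (353,187), well clear of the pipe offcut. I'll press in stages.

Request:
send_rows --increments '[[[0,0,0.1,0,0,0],[0,0,0.1,0,0,0],[0,0,0.06,0,0,0],[0,0,0.04,0,0,0],[0,0,0,0,0,0]]]'

```text
clock: 10.2
eef_pos: [0.5417, -0.0778, 0.08]
tool_rot: [0.985, 0.172, 0.0, 0.0]
ft_force: [0.4, 0.3, -0.7]
grip_width: 0.0004
```

Request:
send_rows --increments '[[[0,0,0.04,0,0,0],[0,0,0.04,0,0,0],[0,0,0.04,0,0,0],[0,0,0.04,0,0,0],[0,0,0.02,0,0,0],[0,0,0,0,0,0]]]'

```text
clock: 10.95
eef_pos: [0.5415, -0.0781, 0.0718]
tool_rot: [0.985, 0.172, -0.0, 0.0]
ft_force: [-2.4, -1.7, 6.9]
grip_width: 0.0002
```

```bash
python3 look.py 8 365 175 405 215
cat > pb.py <<'E'
import sys
from h import *
P2=np.array([.6172,-.0391]);a=np.radians(208.28);u=np.array([np.cos(a),np.sin(a)])
for i in [0]+sys.argv[1:]:
    c=load("scene",i);g=c["color"].astype(int)
    v,x=np.nonzero(((g.max(2)<125)&(np.ptp(g,axis=2)<25))[188:214,380:396]);p=np.array([dep(c,(xx+380,vv+188)) for vv,xx in zip(v,x)])
    l=np.c_[(p[:,:2]-P2)@u,p[:,2],x+380,v+188];l=l[(l[:,0]>.15)&(l[:,0]<.175)&(l[:,1]>.025)];print(i,len(l),np.median(l,0).round(4))
    v,x=np.nonzero((g[...,2]>150)&(g[...,0]<60)&(np.arange(400)[:,None]>198)&(np.arange(640)>378));p=np.array([dep(c,(xx,vv)) for vv,xx in zip(v,x)]);print("  clip",len(p),np.median(p[:,2]).round(4))
E
python3 pb.py 8
```

```text
11.0 [ 0.5415 -0.0781  0.0719] [-3.71  0.09  6.62]
zoom 14.0
0 11 [1.623e-01 6.450e-02 3.890e+02 1.950e+02]
  clip 38 0.037
8 8 [1.599e-01 5.060e-02 3.875e+02 2.010e+02]
  clip 37 0.0364
```

View pics/l8.png

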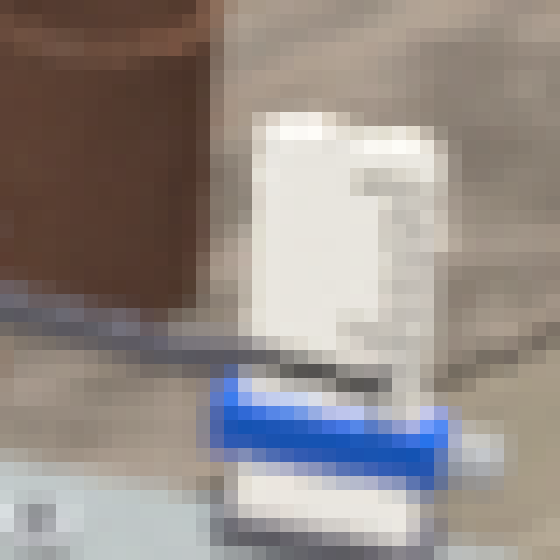

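The tip at (391.5,201.7) has dropped 14 mm; the blue clip's centre is about 12–14 mm further down. I'll press 5.5 mm more, then look.

Request:
send_rows --increments '[[[0,0,0.03,0,0,0],[0,0,0.03,0,0,0],[0,0,0.03,0,0,0],[0,0,0.02,0,0,0],[0,0,0,0,0,0]]]'

```text
clock: 11.62
eef_pos: [0.5416, -0.0782, 0.0667]
tool_rot: [0.985, 0.172, 0.0, 0.001]
ft_force: [-4.1, -1.3, 9.4]
grip_width: -0.0001
```

```bash
python3 look.py 9 365 175 405 215;python3 pb.py 8 9
```

```text
11.675 [ 0.5415 -0.0782  0.0667] [-3.24 -1.55  9.84]
zoom 14.0
0 11 [1.623e-01 6.450e-02 3.890e+02 1.950e+02]
  clip 38 0.037
8 8 [1.599e-01 5.060e-02 3.875e+02 2.010e+02]
  clip 37 0.0364
9 2 [1.517e-01 4.180e-02 3.835e+02 2.040e+02]
  clip 18 0.0355
```

View pics/l9.png

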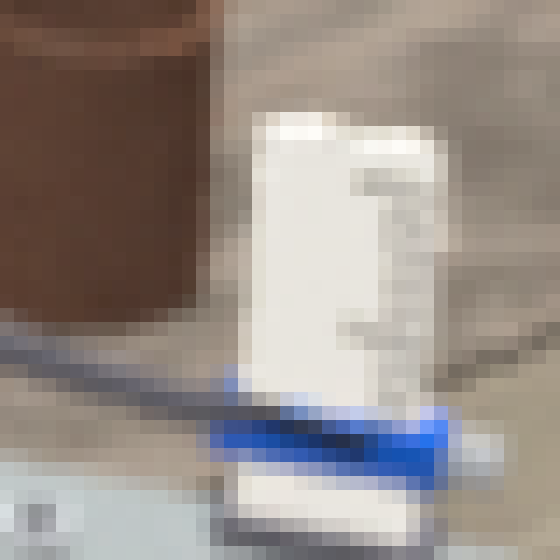

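The tip is at (391,206.5), across the blue clip. That is about 1–2 mm above its centre once parallax is allowed for, so I'll press 0.8 mm more and hold.

Request:
send_rows --increments '[[[0,0,0.016,0,0,0],[0,0,0,0,0,0],[0,0,0,0,0,0],[0,0,0,0,0,0],[0,0,0,0,0,0],[0,0,0,0,0,0],[0,0,0,0,0,0],[0,0,0,0,0,0]]]'

```text
clock: 12.68
eef_pos: [0.5416, -0.0782, 0.066]
tool_rot: [0.985, 0.172, 0.0, 0.001]
ft_force: [-2.6, -1.3, 8.8]
grip_width: -0.0002
```

Request:
send_rows --increments '[[[0,0,0,0,0,0],[0,0,0,0,0,0],[0,0,0,0,0,0],[0,0,0,0,0,0]]]'

```text
clock: 13.18
eef_pos: [0.5416, -0.0782, 0.066]
tool_rot: [0.985, 0.172, 0.0, 0.001]
ft_force: [-4.1, -0.7, 9.4]
grip_width: -0.0005
```

```bash
python3 look.py 10 365 175 405 215
python3 - <<'E'
from h import *
for i in (8,9,10):
    c=load("scene",i);g=c["color"].astype(int)
    # pointer row per column = darkness-weighted vs reference image 0
    r=load("scene",0)["color"].astype(int);d=np.clip((r-g).sum(2),0,None)
    for x in(384,386,388,390,391):
        col=d[197:214,x];k=col>80
        if k.any():
            y=(np.arange(197,214)*col*k).sum()/(col*k).sum();o,dd=ray(c,(x,y));v=int(round(y));print(i,x,y.round(2),"z",dep(c,(x,v))[2].round(4),end=" | ")
    print()
c=load("scene",0);h=c["color"].astype(int);b=np.clip(h[...,2]-h[...,0]-40,0,None)
print([(x,((np.arange(198,214)*b[198:214,x]).sum()/b[198:214,x].sum()).round(2)) for x in(384,386,388,390,391)])
E
```

```text
13.225 [ 0.5416 -0.0782  0.066 ] [-3.71 -0.82  9.67]
zoom 14.0
8 384 200.23 z 0.4884 | 8 386 200.93 z 0.0498 | 8 388 201.19 z 0.0505 | 8 390 201.93 z 0.0507 | 8 391 202.03 z 0.0502 | 
9 384 204.37 z 0.0413 | 9 386 205.0 z 0.0402 | 9 388 205.6 z 0.0395 | 9 390 206.45 z 0.0397 | 
10 384 205.0 z 0.0394 | 10 386 205.57 z 0.0387 | 10 388 206.47 z 0.0377 | 10 390 207.0 z 0.036 | 
[(384, np.float64(205.32)), (386, np.float64(205.57)), (388, np.float64(206.07)), (390, np.float64(206.32)), (391, np.float64(206.54))]
```

View pics/l10.png

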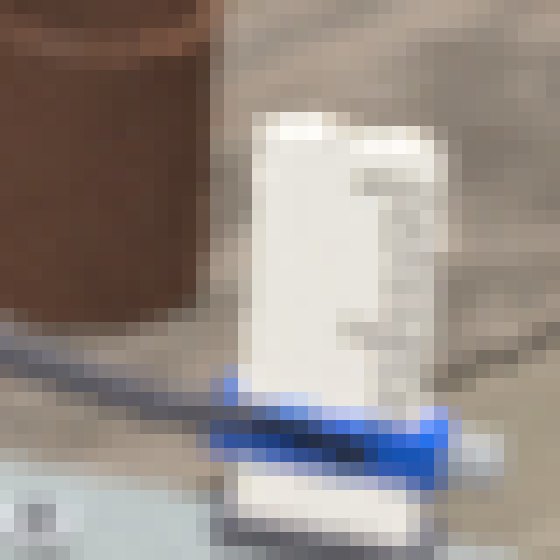

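The tip at (390,207.0) is aligned with the clip centre at (390,206.3) plus parallax. It was held 1.5 s. Now I'll release and retreat upward.

Request:
send_rows --increments '[[[0,0,-0.1,0,0,0],[0,0,-0.15,0,0,0],[0,0,-0.3,0,0,0],[0,0,-0.6,0,0,0],[0,0,-0.8,0,0,0],[0,0,-0.5,0,0,0],[0,0,0,0,0,0],[0,0,0,0,0,0]]]'

```text
clock: 14.22
eef_pos: [0.5412, -0.0776, 0.1864]
tool_rot: [0.985, 0.173, -0.001, -0.0]
ft_force: [-0.6, -0.4, -0.6]
grip_width: 0.0002
```

```bash
python3 look.py 11 250 165 410 260
python3 - <<'E'
from h import *
from workcell import *
t=camera("top");np.savez("top11.npz",**t)
for i in(0,11):
    c=load("scene",i)
    for col in("red","blue"):
        for st,ce,m in blobs(c,col,(260,170,410,260)): print(i,col,st,ce.round(1))
d=abs(load("top",0)["color"].astype(int)-t["color"]).sum(2)>60
print("top diff px near bystanders nut,rusty,offcut,tin",[int(d[y-14:y+14,x-14:x+14].sum()) for x,y in((331,255),(295,157),(408,179),(352,128))])
cv2.imwrite("pics/t11.png",t["color"][:,:,::-1])
E
```

```text
14.275 [ 0.5408 -0.0776  0.1859] [ 0.08 -0.46 -0.7 ]
zoom 4.375
0 red [294, 195, 13, 8, 79] [300.1 198.2]
0 red [274, 221, 12, 11, 39] [280.7 226.3]
0 blue [348, 184, 12, 7, 67] [353.4 187. ]
0 blue [381, 203, 16, 7, 50] [388.3 206. ]
11 red [294, 195, 13, 8, 79] [300.1 198.2]
11 red [274, 221, 12, 11, 39] [280.7 226.3]
11 blue [348, 184, 12, 7, 67] [353.4 187. ]
11 blue [381, 203, 16, 7, 50] [388.3 206. ]
top diff px near bystanders nut,rusty,offcut,tin [682, 393, 784, 631]
```

View pics/l11.png

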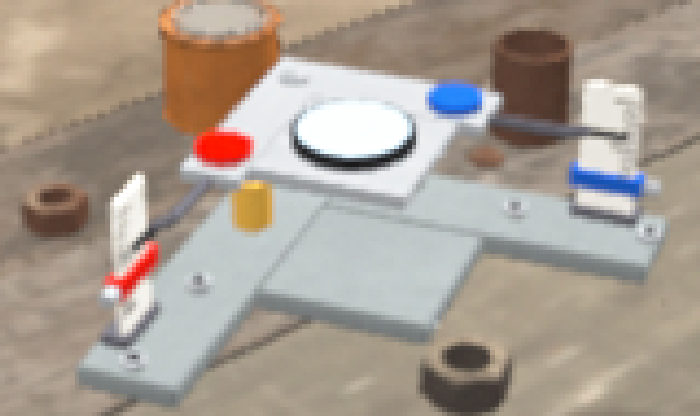

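View pics/t11.png

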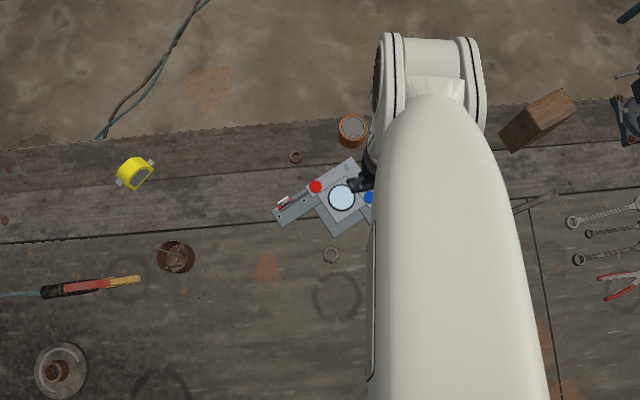

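Both pads, clips and pointers are back at their starting pixels in the scene view. The top-view difference is useless because the arm changes the light. Before handing in, I'll compare the red hold with the clip the same way I did for blue.

Run:
```python
from h import *
c0=load("scene",0)
P2=np.array([.6172,-.0391])
T=np.linalg.inv(c0["pose"])
def fit(i,z,a0,side,dang=118.28):
    a=np.radians(dang);u=np.array([np.cos(a),np.sin(a)]);w=np.array([np.cos(a+np.pi/2),np.sin(a+np.pi/2)])
    X=np.r_[P2+a0*u+side*w,z];return cv2.projectPoints(X[None],cv2.Rodrigues(T[:3,:3])[0],T[:3,3],c0["intrinsics"],c0["dist"])[0].ravel()
# pointer rows per column vs rest image (pointer line), with per-column pointer axis -> z in the vertical plane side=-.0045 (measured at rest)
a=np.radians(118.28);u=np.array([np.cos(a),np.sin(a)]);w=np.array([np.cos(a+np.pi/2),np.sin(a+np.pi/2)])
def inplane(c,uv,side):
    o,d=ray(c,uv);q=(side-(o[:2]-P2)@w)/(d[:2]@w);X=o+q*d;return ((X[:2]-P2)@u).round(4),X[2].round(4)
for side in(-.003,-.0045):
  for i in(0,4,5):
    g=load("scene",i)["color"].astype(int).max(2);out=[]
    for x in(281,282,283,284):
        col=np.clip(170-g[215:232,x],0,None).astype(float);k=np.argmax(col);s=slice(max(0,k-2),k+3)
        y=(np.arange(215,232)[s]*col[s]).sum()/col[s].sum();out.append((x,y.round(1))+inplane(c0,(x,y),side))
    print(side,i,*[tuple(float(v) for v in q) for q in out],sep="\n   ")
b=[x for x in blobs(c0,"red",(260,200,300,250))][0]
for s in(-.006,-.007,-.008): print("clip",s,inplane(c0,b[1],s))
```

```text
-0.003
   0
   (281.0, 220.3, 0.1659, 0.0646)
   (282.0, 219.3, 0.1617, 0.0645)
   (283.0, 218.3, 0.1575, 0.0643)
   (284.0, 217.4, 0.1533, 0.0638)
-0.003
   4
   (281.0, 226.9, 0.1676, 0.0507)
   (282.0, 226.0, 0.1634, 0.0504)
   (283.0, 224.9, 0.1592, 0.0504)
   (284.0, 223.6, 0.1549, 0.0507)
-0.003
   5
   (281.0, 227.7, 0.1678, 0.0492)
   (282.0, 226.9, 0.1637, 0.0483)
   (283.0, 226.0, 0.1595, 0.0481)
   (284.0, 224.9, 0.1552, 0.048)
-0.0045
   0
   (281.0, 220.3, 0.1632, 0.0627)
   (282.0, 219.3, 0.159, 0.0626)
   (283.0, 218.3, 0.1548, 0.0624)
   (284.0, 217.4, 0.1506, 0.0619)
-0.0045
   4
   (281.0, 226.9, 0.1649, 0.0487)
   (282.0, 226.0, 0.1607, 0.0484)
   (283.0, 224.9, 0.1565, 0.0484)
   (284.0, 223.6, 0.1521, 0.0488)
-0.0045
   5
   (281.0, 227.7, 0.1651, 0.0472)
   (282.0, 226.9, 0.161, 0.0464)
   (283.0, 226.0, 0.1567, 0.0461)
   (284.0, 224.9, 0.1524, 0.0461)
clip -0.006 (np.float64(0.087), np.float64(0.0663))
clip -0.007 (np.float64(0.0849), np.float64(0.065))
clip -0.008 (np.float64(0.0829), np.float64(0.0638))
```

The red tip was at z of about 0.0465 during the hold and the clip centre at 0.046–0.049, so they agree within about 2 mm. I'll hand in.

```bash
python3 -c "
from workcell import *
print(job_done()); print(get_obs()['clock'])"
```

```text
the job is handed in; nothing more can be done
None
the job is handed in; nothing more can be done
```

I pressed the red pad to its clip, let it spring back, then did the same with the blue pad. The job was handed in at about 14.4 s on the robot's clock; no verdict is reported.

- **Red:** I held it for 1 s at about 14 mm of pointer drop. I then pressed slightly deeper and held about 1.2 s at about 16 mm, with 7–8 N on the tool. The tip was at z ≈ 0.0465, against a clip centre measured at 0.046–0.049. The pad was back at its starting pixel before I touched blue.
- **Blue:** I held it for about 1.5 s at about 25–26 mm of drop, with about 9 N on the tool. The tip was at z ≈ 0.036–0.038, against a clip at about 0.037.
- **Last check:** in the scene picture both pads and both clips were at exactly their starting pixels. The nuts, offcut and tin look the same as before, and the gripper was clear at z ≈ 0.19.

**Disagreements:** the first red hold read 3–4 mm above the clip centre by depth, though the picture looked aligned, which is why I pressed deeper. My attempt to check the nuts, offcut and tin by comparing top views failed, because the arm covered part of the picture and changed the light. That check rests on the scene view alone.

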